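# Load two blanks into a gravity roller feed lane

### The arm

A 7-joint arm with a two-finger parallel gripper is mounted at the origin on the work surface; the furniture and walls round the work are solid. World frame = base frame: x ahead of the robot, y to its left, z up, the work surface at z = 0. Lengths are in m, angles in rad, forces in N, time in s.
With the tool pointing down it reaches from about 0.4 to 0.85 m from the base axis. Payload 4.5 kg.
Tool frame: the origin (TCP) lies at the very end of the fingers, on their centre line; the grasp point (between the pads) lies 19 mm behind it; z points along the fingers, y is the line along which they close (so a half turn about z gives the same grasp; the last joint's range is limited). The gripper opens to 88 mm and grips with 3 to 60 N. Pads are 18 mm wide; open, the fingers measure 123 mm over their backs; the gripper's body (75 mm by 187 mm) begins 45 mm behind the grasp point.
Start: joints at [1.272, 0.689, -0.195, 1.565, 0.157, 0.902, -0.215], TCP at [0.204, -0.591, 0.239] pointing down, gripper open.
Joint ranges: [-3.01, 3.01], [-0.46, 2.08], [-1.47, 1.51], [0.13, 2.56], [-1, 4.14], [0.04, 2.09], [-2.66, 2.66]. Speed limits (rad/s): [2.57, 2.57, 3.14, 3.14, 3.14, 3.14, 3.14].

### API

Orientations are given as a unit quaternion [x, y, z, w].
In Python, from plant import r gives the robot as it stands. The module is installed in compiled form; this text tells all that it offers.
- The arm moves only by the tool step_arm, never from a script. Its argument "increments" is a list of rows, each a list of 2 entries, a list of its own where there are three numbers: the shift along the world's x, y, z in cm, then the turn, a rotation vector about the world's x, y, z in degrees. A call has exactly 10 rows; each row shifts and turns the commanded pose from where the row before left it; what a row does not reach is not made up. A row lasts 1/10 s, in which the tool goes at most 50 mm and 8.59 degrees, less where a joint would pass 70% of its speed; a pose out of reach is approached as far as the arm can. A call is refused whole if a number of a shift passes 5 or a number of a turn 8.59, either way. A call with a gripper value outside its range is refused whole. "fingers" is the opening, from 0 (shut) to 1 (fully open), set as the call begins (left out, the last holds). The fingers move at their own pace and stop on an object; "grip_force" is the grip in N (left out, the last holds). Time passes only in rows, so rows that do not move let the fingers close, or fill a call up. It gives the time, the measured TCP pose, the force, the opening and the grip force at its end, in the units of the state.
- r.get_state(): the state, without advancing time (a new reading comes with each control period).
- r.snapshot(name): name is "scene" or "side" or "wrist"; returns (picture, depth): 420x560x3 uint8, red, green, blue; 420x560 float32, m along the optical axis (not along the pixel's ray), 0 where there is no reading.
- r.calibration(name): a dict with "fov_y" (degrees; the focal length in pixels is half the picture's height over the tangent of half this angle, whatever the lens; pixels are square), "cx", "cy" (the principal point, pixels), "R" (3x3) and "t" (3): a world point X has camera coordinates R X + t. Camera axes: x right, y down, z forward; pixel columns grow to the right and rows downward; lengths in m; the calibration is good to about 2 mm. A picture is of the moment at which its call begins: read the wrist's pose just before it. calibration takes no time and is no camera call; for the wrist camera it gives the pose at the moment of the call.
- r.finish_job(): hands the job in; it is judged then, once.
The state is a dict: "clock": time; "q": joint angles; "qd": joint speeds; "joint_torque": joint torques, N m; "tool_pos": TCP position; "eef_rot": TCP orientation; "contact_force": force on the tool from outside, world axes, zero at the start; "moment": the same for the moment, N m; "opening": opening from 0.0 (shut) to 1.0 (fully open); "finger_force": force on a finger pad.
Only numpy, scipy, OpenCV 4.12 (cv2) and the standard library are available. Lean on these libraries where they do the work, as an engineer would, in place of code of your own. Each camera call takes 0.05 s, during which the arm holds its last target. There are 200 camera calls.

### The job

Load the sloped roller lane: set the dark walnut blank down lengthwise on the rollers at the high end (do not drop it) and let go so that it rolls down by itself to the red sprung catch, then push it gently on past the catch against the end stop until the catch springs shut behind it. After that, set the pale locust blank down on the high end in the same way and let it roll down to wait behind the walnut one. Be gentle with the lane and leave the other things on the bench where they are.

Things in the scene. Friction and masses are not known exactly. Their poses are not given: they have to be found in the camera images.
- lane: Grey and aluminium roller lane fixed to the bench, foot 470 x 120 mm. Origin: centre of the foot's underside. x points uphill along the lane, y across, z up. The bed of 17 free rollers rises towards +x at a slope clamped between 9 and 15 degrees, different each time and not reported: see or feel the rollers' height. A blank let go on the high end rolls to the catch and stops there.
- lane_hinge (a point): Point on the bed's hinge line, mid-lane, level with the roller tops, at [-0.200, 0, 0.050] in the lane's frame (same axes). u below is the distance from it uphill along the roller tops. Rollers at u = 0.032 to 0.416 every 24 mm; rubber face of the end stop at u = 0.020, 14 mm high. 54 mm wide inside, between lips 6 mm above the roller tops (outer faces 62 mm apart).
- lane_load (a point): Point [0.125, 0, 0.12] in the lane's frame, about over the middle of the loading place (blank's middle at u = 0.30 to 0.35, roller tops about 0.10 to 0.14 above the bench: 0.05 + u sin(slope)). Grey uprights stand beside the bed at lane x = 0.16 to 0.19, |y| = 0.041 to 0.048, top at z = 0.143, with black knobs outside them.
- catch (a joint): Red sprung catch on the bed's +y side, 0 = shut, up to 0.3 rad pushed outwards. Shut, its tooth reaches 16 mm into the lane, 2 to 10 mm above the roller tops: ramp from u = 0.178 to 0.148, lock face to the stop at u = 0.144. Pushing the walnut blank through takes about 3 to 8 N; the catch snaps to 0 once its upper end passes u = 0.144. Outside the lip its arm and tab reach lane y = 0.055.
- walnut_blank: Dark brown walnut blank, a rectangular block 120 x 45 x 28 mm (x, y, z), about 0.1 kg. Origin: centre of its underside; x along its length. It lies flat on the bench. Home: origin at u = 0.080 on the roller tops.
- locust_blank: Pale yellowish locust blank with marked grain, a square bar 110 x 30 x 30 mm (x, y, z), about 0.07 kg. Origin: centre of its underside; x along its length. It lies flat on the bench. Waiting behind the walnut blank and the shut catch its origin is at about u = 0.195 to 0.235.
- wax_tin: Bystander: round green tin, 86 mm wide, 35 mm high, origin at the centre of its underside.
- tape_measure: Bystander: yellow tape measure, 92 x 38 x 68 mm, standing, origin at its underside.
- cherry_offcut: Bystander: reddish cherry block 70 x 50 x 50 mm, origin at the centre of its underside.
- glue_bottle: Bystander: yellow glue bottle, 43 x 63 x 202 mm, standing, origin at the centre of its underside.
Not all that is in view belongs to the job. There is more than one size of the walnut_blank; the job needs the larger.

How it is judged:
By the outcome, as a careful person would: the job done as asked, in the order asked, and still so for the second after the job is handed in, with the robot touching nothing.
It also fails if it takes over 64 s, if anything falls off the work surface, if the arm or the gripper's body presses on something with over 40 N, if the wrist force passes 120 N, or if a joint passes its speed limit or range.

## Working session

There is one attempt and no reset: what is moved stays moved. The work goes in short steps, Python scripts to look and compute and a tool call to move; the robot and the scene stay as the last step left them, time stands still between calls to the robot, and variables do not carry over. Pictures are saved under pics/ and viewed, at most 10 in all, crops included, and the job is handed in when it is done.

Besides the shell and the picture viewer there is one more tool, called in YAML: its name, and indented under it one key for each argument. step_arm: Moves the arm, as the interface text tells. Its arguments: {"type":"object","properties":{"increments":{"type":"array","items":{"type":"array"}},"fingers":{"type":"number"},"grip_force":{"type":"number"}},"required":["increments"]}

```bash
mkdir -p pics; ls
python3 - <<'E'
from plant import r
import cv2,numpy as np
s=r.get_state();print({k:np.round(v,3) for k,v in s.items()})
for n in("scene","side"):
    c=r.calibration(n);print(n,c)
    p,d=r.snapshot(n);np.savez(f"{n}0.npz",p=p,d=d)
    cv2.imwrite(f"pics/{n}0.png",p[:,:,::-1])
E
```

```text
pics
{'clock': np.float64(0.0), 'q': array([ 1.272,  0.69 , -0.194,  1.566,  0.157,  0.903, -0.215]), 'qd': array([ 0.   ,  0.001,  0.002,  0.001, -0.   ,  0.001, -0.   ]), 'joint_torque': array([-0.0000e+00, -5.2757e+01, -1.2670e+00, -1.5343e+01, -5.3000e-02,
        7.0000e-03,  0.0000e+00]), 'tool_pos': array([ 0.204, -0.59 ,  0.238]), 'eef_rot': array([ 0.986,  0.166, -0.   , -0.001]), 'contact_force': array([ 0.335, -0.095,  0.383]), 'moment': array([-0.052,  0.053,  0.033]), 'finger_force': np.float64(0.0), 'opening': np.float64(0.999)}
scene {'fov_y': 44.80384579759071, 'cx': 281.4229927724602, 'cy': 215.00161669646113, 'R': array([[-0.60787636, -0.79397641,  0.00936931],
       [-0.59515887,  0.44778532, -0.66728871],
       [ 0.52561606, -0.41120526, -0.74474022]]), 't': array([0.2694575 , 0.37921899, 1.1364378 ])}
side {'fov_y': 53.42934831715812, 'cx': 277.92174545308745, 'cy': 213.04950663824064, 'R': array([[-0.99551692, -0.09331186, -0.0154583 ],
       [-0.04147189,  0.57752002, -0.81532246],
       [ 0.08500673, -0.81102622, -0.57880077]]), 't': array([0.51332117, 0.11287074, 1.27866365])}
```

View pics/scene0.png

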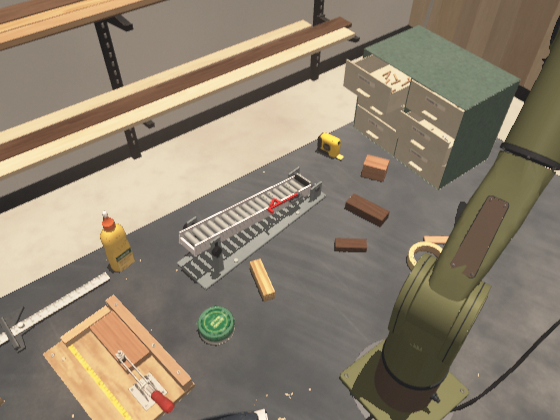

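View pics/side0.png

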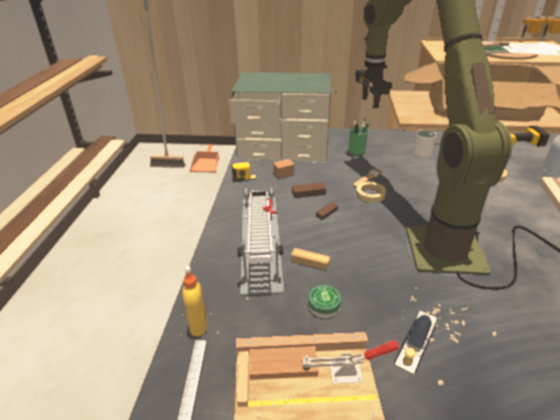

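Scene view: the large walnut blank is at (367,208) and the smaller decoy at (350,244). The pale locust blank is at (262,279). The lane has its high end near (200,245) and its low end near (305,185), with the red catch at about (283,203). The side view agrees: walnut (309,189), small one (327,210), locust (311,259), lane (260,235), catch (269,207).

Things that could be taken for the blanks in the scene view: walnut large (367,208) or small (350,244), cherry offcut (375,167), locust (262,279), pale strip by the arm (437,240), and the wood in the tray (120,335). I choose (367,208) and (262,279).

```bash
cat > h.py <<'E'
import numpy as np,cv2
from plant import r
def cloud(d,c):
    h,w=d.shape;f=h/2/np.tan(np.radians(c["fov_y"])/2)
    v,u=np.mgrid[:h,:w]
    P=np.stack([(u-c["cx"])/f*d,(v-c["cy"])/f*d,d],-1)
    W=(P-c["t"])@c["R"]
    W[d<=0]=np.nan
    return W
def ray(px,c,z):
    f=210/np.tan(np.radians(c["fov_y"])/2)
    D=c["R"].T@np.array([(px[0]-c["cx"])/f,(px[1]-c["cy"])/f,1]);o=-c["R"].T@c["t"]
    return o+D*(z-o[2])/D[2]
def rect(m,c,z):
    "min-area rectangle of the mask's outline cast on plane z"
    k=max(cv2.findContours(m.astype(np.uint8),cv2.RETR_EXTERNAL,cv2.CHAIN_APPROX_NONE)[0],key=cv2.contourArea)[:,0]
    p=np.array([ray(q,c,z)[:2] for q in k],np.float32)
    return cv2.minAreaRect(p)
E
python3 - <<'E'
from h import *
for n in("scene","side"):
    a=np.load(n+"0.npz");p,d=a["p"],a["d"];c=r.calibration(n);W=cloud(d,c)
    hsv=cv2.cvtColor(p,cv2.COLOR_RGB2HSV)
    S={"walnut":((367,208),(309,189),.028),"small":((350,244),(327,210),.02),"locust":((262,279),(311,259),.03),"cherry":((375,167),(284,168),.05),"tin":((216,323),(325,299),.035),"glue":((118,245),(196,310),.1),"tape":((330,145),(242,171),.068)}
    for k,(s1,s2,z) in S.items():
        x,y=s1 if n=="scene" else s2
        w=W[y-30:y+31,x-35:x+36].reshape(-1,3);w0=W[y,x]
        print(n,k,"px pt",w0.round(3))
        if k in("walnut","locust","small"):
            zt=w0[2]
            m=(abs(W[...,2]-zt)<.008)&(np.linalg.norm(W[...,:2]-w0[:2],axis=-1)<.1)
            q=W[m]; print("   top",zt,"rect",[np.round(v,3) for v in cv2.minAreaRect(q[:,:2].astype(np.float32))],"corr",m.sum())
    red=(((hsv[...,0]<6)|(hsv[...,0]>174))&(hsv[...,1]>180)&(hsv[...,2]>120))
    ok=red&(W[...,2]<.2)&(W[...,2]>.04)
    x,y=(283,203) if n=="scene" else (269,207)
    b=np.zeros_like(ok);b[y-25:y+26,x-25:x+26]=1
    print(n,"catch",np.nanmean(W[ok&b],0).round(3),(ok&b).sum())
    # lane cloud
    x,y=(250,225) if n=="scene" else (261,235)
    print(n,"lane mid",W[y,x].round(3))
    L=W[(W[...,2]>.035)&(W[...,2]<.17)&(np.linalg.norm(W[...,:2]-W[y,x,:2],axis=-1)<.27)]
    L=L[np.linalg.norm(L[:,:2]-W[y,x,:2],axis=1)<.27]
    print(len(L),L.min(0).round(3),L.max(0).round(3),[np.round(v,3) for v in cv2.minAreaRect(L[:,:2].astype(np.float32))])
    np.save(n+"_lane.npy",L)
E
```

```text
scene walnut px pt [ 0.422 -0.292  0.026]
   top 0.02574173149218482 rect [array([ 0.425, -0.294]), array([0.122, 0.055]), np.float64(18.118)] corr 567
scene small px pt [ 0.358 -0.168  0.019]
   top 0.018708512000111692 rect [array([ 0.358, -0.17 ]), array([0.085, 0.039]), np.float64(48.909)] corr 351
scene locust px pt [0.403 0.093 0.029]
   top 0.028621293978174697 rect [array([0.41 , 0.089]), array([0.032, 0.114]), np.float64(72.855)] corr 462
scene cherry px pt [ 0.514 -0.408  0.053]
scene tin px pt [0.364 0.255 0.035]
scene glue px pt [0.661 0.346 0.099]
scene tape px pt [ 0.671 -0.365  0.054]
scene catch [ 0.544 -0.063  0.091] 72
scene lane mid [0.535 0.036 0.076]
4119 [ 0.343 -0.231  0.035] [0.651 0.267 0.151] [array([0.55 , 0.041]), array([0.223, 0.537]), np.float64(24.98)]
side walnut px pt [ 0.427 -0.278  0.028]
   top 0.027728312080966582 rect [array([ 0.431, -0.294]), array([0.12 , 0.055]), np.float64(15.475)] corr 257
side small px pt [ 0.362 -0.16   0.019]
   top 0.019421711751594167 rect [array([ 0.363, -0.17 ]), array([0.093, 0.036]), np.float64(51.086)] corr 168
side locust px pt [0.409 0.108 0.031]
   top 0.030918801466441704 rect [array([0.413, 0.092]), array([0.036, 0.11 ]), np.float64(73.221)] corr 303
side cherry px pt [ 0.529 -0.402  0.042]
side tin px pt [0.368 0.263 0.034]
side glue px pt [0.672 0.374 0.09 ]
side tape px pt [ 0.688 -0.363  0.045]
side catch [ 0.554 -0.053  0.092] 6
side lane mid [0.55  0.116 0.118]
1996 [ 0.33  -0.149  0.035] [0.682 0.362 0.17 ] [array([0.551, 0.091]), array([0.36 , 0.483]), np.float64(12.335)]
```

Run:
```python
from h import *
for n in("scene","side"):
    a=np.load(n+"0.npz");p,d=a["p"],a["d"];c=r.calibration(n);W=cloud(d,c)
    hsv=cv2.cvtColor(p,cv2.COLOR_RGB2HSV)
    # bed: bright grey aluminium, above the foot
    m=(hsv[...,1]<60)&(hsv[...,2]>110)&(W[...,2]>.045)&(W[...,2]<.17)&(W[...,1]>-.2)&(W[...,1]<.32)&(W[...,0]>.4)&(W[...,0]<.7)
    k,lab,st,_=cv2.connectedComponentsWithStats(m.astype(np.uint8),connectivity=8)
    i=1+np.argmax(st[1:,4]);m=lab==i
    L=W[m];print(n,st[i])
    o=L.mean(0);
    R=cv2.minAreaRect(L[:,:2].astype(np.float32));print([np.round(v,3) for v in R],cv2.boxPoints(R).round(3).tolist())
    # direction and slope by PCA
    u,s,vt=np.linalg.svd(L-o,full_matrices=False);print("mean",o.round(3),"pc",vt.round(3).tolist(),s.round(3))
    A=np.c_[L[:,:2]-o[:2],np.ones(len(L))];g=np.linalg.lstsq(A,L[:,2],rcond=None)[0];print("plane",g.round(3),"slope",np.degrees(np.arctan(np.hypot(*g[:2]))))
    f=(hsv[...,1]<60)&(hsv[...,2]>60)&(hsv[...,2]<130)&(abs(W[...,2])<.02)&(np.linalg.norm(W[...,:2]-o[:2],axis=-1)<.28)
    F=W[f];print("foot",f.sum(),[np.round(v,3) for v in cv2.minAreaRect(F[:,:2].astype(np.float32))])
p=np.load("scene0.npz")["p"][155:300,160:400];
cv2.imwrite("pics/crop1.png",cv2.resize(p[:,:,::-1],(790,477),interpolation=cv2.INTER_CUBIC))
```

```text
scene [ 179  175  135   82 2933]
[array([0.565, 0.013]), array([0.109, 0.427]), np.float64(5.609)] [[0.49000000953674316, 0.2199999988079071], [0.5320000052452087, -0.20499999821186066], [0.6399999856948853, -0.19499999284744263], [0.5989999771118164, 0.23000000417232513]]
mean [0.56  0.054 0.101] pc [[-0.162, 0.966, 0.2], [-0.987, -0.155, -0.052], [-0.019, -0.206, 0.978]] [6.492 1.252 0.481]
plane [0.012 0.208 0.101] slope 11.77105442307475
foot 16612 [array([0.526, 0.054]), array([0.56 , 0.491]), np.float64(89.983)]
side [ 243  191   38   80 1570]
[array([0.569, 0.01 ]), array([0.098, 0.435]), np.float64(9.438)] [[0.48500001430511475, 0.21699999272823334], [0.5569999814033508, -0.21199999749660492], [0.652999997138977, -0.19599999487400055], [0.5820000171661377, 0.2329999953508377]]
mean [0.562 0.07  0.103] pc [[-0.171, 0.969, 0.18], [-0.976, -0.142, -0.163], [0.132, 0.204, -0.97]] [5.308 0.836 0.423]
plane [0.092 0.201 0.103] slope 12.46947187562906
foot 9000 [array([0.527, 0.094]), array([0.526, 0.481]), np.float64(79.077)]
```

View pics/crop1.png

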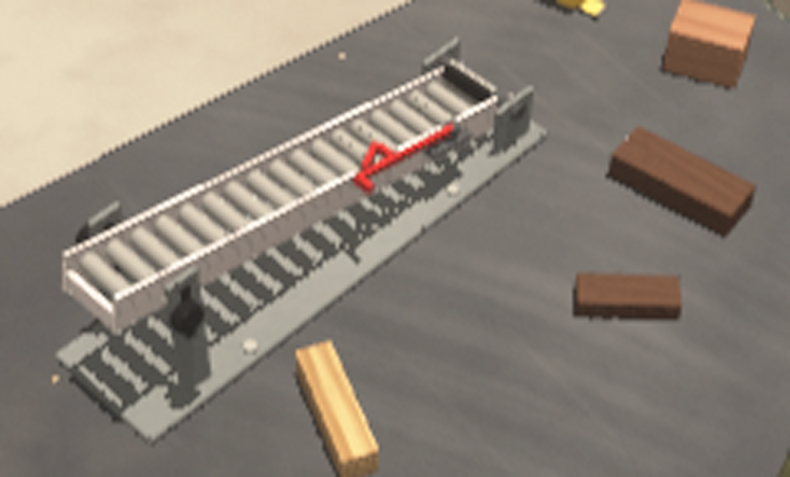

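The close crop confirms it: the larger dark brown block at crop (680,180) is the walnut blank, the shorter one at (628,295) is the decoy, and the pale grained bar at (335,408) is the locust. The lane's high end is at crop (90,275), its low end is at (470,80), and the red catch is on the robot side.

step_arm:
  increments:
    - [[2.8,3.7,-0.5],[0,0,0]]
    - [[2.8,3.7,-0.5],[0,0,0]]
    - [[2.8,3.7,-0.5],[0,0,0]]
    - [[2.8,3.7,-0.5],[0,0,0]]
    - [[2.8,3.7,-0.5],[0,0,0]]
    - [[2.8,3.7,-0.5],[0,0,0]]
    - [[2.8,3.7,-0.5],[0,0,-1]]
    - [[2.7,3.7,-0.5],[0,0,-1]]
    - [[0,0,0],[0,0,0]]
    - [[0,0,0],[0,0,0]]
  fingers: 1
  grip_force: 15

```text
clock: 1.1
tool_pos: [0.4277, -0.2934, 0.1984]
eef_rot: [0.989, 0.15, -0.0, -0.0]
contact_force: [-0.2, -0.7, -0.2]
opening: 1.002
finger_force: 0.0
```

```bash
cat >> h.py <<'E'
from scipy.spatial.transform import Rotation as Ro
def pose():
    s=r.get_state();R=Ro.from_quat(s["eef_rot"]).as_matrix();x=R[:,0];z=R[:,2]
    print("t",round(float(s["clock"]),2),"tcp",np.round(s["tool_pos"],4),"yaw_x",round(np.degrees(np.arctan2(x[1],x[0])),1),"z",z.round(3),"F",np.round(s["contact_force"],1),"op",round(float(s["opening"])*88,1),"ff",round(float(s["finger_force"]),1))
    return s
def toprect(W,c0,z,rad=.1,tol=.006):
    m=(abs(W[...,2]-z)<tol)&(np.linalg.norm(W[...,:2]-np.array(c0),axis=-1)<rad)
    return cv2.minAreaRect(W[m][:,:2].astype(np.float32)),m
E
python3 - <<'E'
from h import *
pose();c=r.calibration("wrist");p,d=r.snapshot("wrist");cv2.imwrite("pics/w1.png",p[:,:,::-1])
np.savez("w1.npz",p=p,d=d)
W=cloud(d,c);print(toprect(W,(.427,-.294),.027)[0])
m=toprect(W,(.427,-.294),.027)[1];print(m.sum(),np.median(W[m],0),np.argwhere(m).mean(0))
E
```

```text
t 1.1 tcp [ 0.4277 -0.2934  0.1984] yaw_x 17.3 z [-0.001  0.001 -1.   ] F [-0.2 -0.7 -0.2] op 88.1 ff 0.0
((0.42682206630706787, -0.29426297545433044), (0.12061858177185059, 0.04509342461824417), 15.740806579589844)
4422 [ 0.43220586 -0.29322716  0.02743239] [185.94142922 285.98236092]
```

View pics/w1.png

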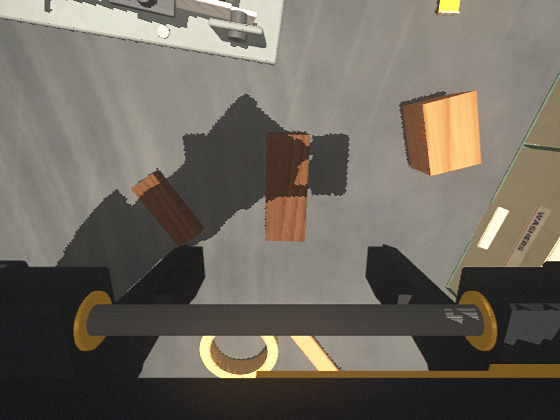

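The wrist view shows the walnut at (286,186), measuring 120.6 x 45.1 mm at (0.427, -0.294), as it should. The decoy is at (167,208). I'll go down and grip.

step_arm:
  increments:
    - [[-0.1,-0.1,-3.6],[0,0,-1.5]]
    - [[0,0,-4],[0,0,0]]
    - [[0,0,-4],[0,0,0]]
    - [[0,0,-3],[0,0,0]]
    - [[0,0,-2],[0,0,0]]
    - [[0,0,-1.3],[0,0,0]]
    - [[0,0,-0.7],[0,0,0]]
    - [[0,0,0],[0,0,0]]
    - [[0,0,0],[0,0,0]]
    - [[0,0,0],[0,0,0]]

```text
clock: 2.15
tool_pos: [0.4267, -0.2962, 0.0137]
eef_rot: [0.991, 0.135, 0.001, 0.001]
contact_force: [0.3, 0.2, -0.7]
opening: 1.002
finger_force: 0.0
```

step_arm:
  increments:
    - [[0,0,0],[0,0,0]]
    - [[0,0,0],[0,0,0]]
    - [[0,0,0],[0,0,0]]
    - [[0,0,0],[0,0,0]]
    - [[0,0,0],[0,0,0]]
    - [[0,0,0],[0,0,0]]
    - [[0,0,0],[0,0,0]]
    - [[0,0,0],[0,0,0]]
    - [[0,0,1],[0,0,0]]
    - [[0,0,2],[0,0,0]]
  fingers: 0.4
  grip_force: 15

```text
clock: 3.15
tool_pos: [0.4254, -0.2951, 0.0424]
eef_rot: [0.991, 0.136, -0.001, -0.001]
contact_force: [-0.6, -0.8, -1.2]
opening: 0.51
finger_force: 15.0
```

Run:
```python
from h import *
s=pose();print(s["q"].round(3))
c=r.calibration("scene")
sn=np.sin(np.radians(11.9))
for nm,px,z in(("farhigh",(179.8,232.5),.145),("nearhigh",(195,245.3),.145),("farlow",(295.9,174.8),.058),("nearlow",(310.5,184.5),.058)):
    print(nm,ray(px,c,z).round(3))
# scene cloud: lane-frame profile
a=np.load("scene0.npz");W=cloud(a["d"],c);hsv=cv2.cvtColor(a["p"],cv2.COLOR_RGB2HSV)
w=np.load("w1.npz")
```

```text
t 3.15 tcp [ 0.4254 -0.2951  0.0424] yaw_x 15.6 z [-0.002  0.001 -1.   ] F [-0.6 -0.8 -1.2] op 44.9 ff 15.0
[ 0.549  0.884 -0.053  2.019  0.169  0.245 -0.947]
farhigh [0.567 0.218 0.145]
nearhigh [0.511 0.209 0.145]
farlow [ 0.626 -0.193  0.058]
nearlow [ 0.569 -0.202  0.058]
```

step_arm:
  increments:
    - [[0,0.5,4.5],[0,0,0]]
    - [[0,1,4.5],[0,0,0]]
    - [[0.5,1.5,4.5],[0,0,8.2]]
    - [[1,2,4],[0,0,8.2]]
    - [[1.2,4,2],[0,0,8.2]]
    - [[1.4,4.2,1.3],[0,0,8.2]]
    - [[1.4,4.2,0],[0,0,8.2]]
    - [[1.4,4.2,0],[0,0,8.2]]
    - [[1.4,4.2,0],[0,0,8.2]]
    - [[1.4,4.2,0],[0,0,8.2]]

```text
clock: 4.15
tool_pos: [0.523, 0.0055, 0.2514]
eef_rot: [0.758, 0.653, -0.0, 0.0]
contact_force: [1.3, 0.2, 0.0]
opening: 0.507
finger_force: 15.0
```

step_arm:
  increments:
    - [[1.4,4.2,0],[0,0,8.2]]
    - [[1.4,3.8,0],[0,0,8.2]]
    - [[1.1,3.5,0],[6,0.9,0]]
    - [[0.3,2.3,0],[6,0.9,0]]
    - [[0,0,0],[0,0,0]]
    - [[0,0,0],[0,0,0]]
    - [[0,0,0],[0,0,0]]
    - [[0,0,0],[0,0,0]]
    - [[0,0,0],[0,0,0]]
    - [[0,0,0],[0,0,0]]

```text
clock: 5.15
tool_pos: [0.5651, 0.1422, 0.2509]
eef_rot: [0.655, 0.748, 0.068, -0.08]
contact_force: [-0.7, -0.1, -1.0]
opening: 0.509
finger_force: 15.0
```

Run:
```python
from h import *
s=pose();print(s["q"].round(3));c=r.calibration("wrist");p,d=r.snapshot("wrist");cv2.imwrite("pics/w2.png",p[:,:,::-1])
np.savez("w2.npz",p=p,d=d,R=c["R"],t=c["t"])
W=cloud(d,c);np.save("w2W.npy",W)
for y,x in((60,280),(120,280),(180,280),(100,240),(100,320)): print((x,y),W[y,x].round(3),p[y,x])
```

```text
t 5.15 tcp [0.5651 0.1422 0.2509] yaw_x 97.6 z [-0.031  0.207 -0.978] F [-0.7 -0.1 -1. ] op 44.8 ff 15.0
[ 0.16   0.684 -0.645  1.686  0.246  0.847 -0.387]
(280, 60) [ 0.531  0.346 -0.002] [132 124 115]
(280, 120) [ 0.541  0.268 -0.001] [128 124 115]
(280, 180) [0.557 0.186 0.276] [171 117  78]
(240, 100) [ 0.484  0.287 -0.002] [117 109 105]
(320, 100) [ 0.591  0.301 -0.001] [123 121 113]
```

View pics/w2.png

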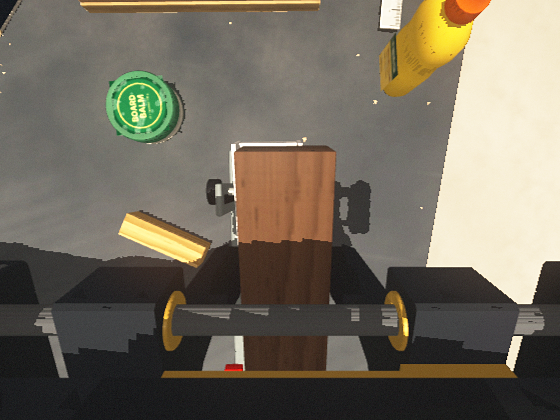

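The wrist view shows the held walnut at (287,255) hiding most of the bed. The lane's high-end edge runs from (231,145) to (303,142), its left lip lies along x≈236, and an upright with its knob is at (218,193). The locust is at (163,238) and the tin at (143,106). I'll get the lane's lines from the depth.

Run:
```python
from h import *
a=np.load("w2.npz");p,d=a["p"],a["d"];W=np.load("w2W.npy");c=r.calibration("wrist")|{"R":a["R"],"t":a["t"]}
hsv=cv2.cvtColor(p,cv2.COLOR_RGB2HSV)
z=W[...,2]
m=(z>.08)&(z<.18)&(hsv[...,1]<60);m[:135]=0;m[255:]=0;m[:,:200]=0;m[:,380:]=0
for y in range(138,152,2): 
    x=np.where(m[y])[0]; 
    if len(x): print(y,x.min(),x.max(),W[y,x.min()].round(3),W[y,x.max()].round(3))
for y in range(150,250,12):
    x=np.where(m[y,220:245])[0]+220
    if len(x): print(y,x.min(),x.max(),W[y,x.min()].round(3),W[y,x.max()].round(3),p[y,x.max()])
for px in((231,145),(303,142)): print(ray(px,c,.145).round(4))
# locust now
R,mm=toprect(W,(.411,.09),.029);print("locust",[np.round(v,4) for v in R],mm.sum())
# scene cloud in a prospective lane frame
cs=r.calibration("scene");b=np.load("scene0.npz");S=cloud(b["d"],cs);h=cv2.cvtColor(b["p"],cv2.COLOR_RGB2HSV)
k=(h[...,1]<60)&(h[...,2]>110)&(S[...,2]>.05)&(S[...,2]<.17)&(S[...,0]>.45)&(S[...,0]<.68)&(abs(S[...,1])<.25)
L=S[k]
for lo in np.arange(-.2,.22,.04):
    q=L[(L[:,1]>lo)&(L[:,1]<lo+.02)&(L[:,2]>.05+.206*(lo+.2)-.01)];print(round(lo+.01,2),len(q),np.percentile(q[:,0],[2,50,98]).round(3),np.percentile(q[:,2],[10,50,90]).round(3)) if len(q) else 0
```

```text
140 296 299 [0.564 0.227 0.116] [0.567 0.227 0.122]
142 234 300 [0.508 0.215 0.134] [0.568 0.222 0.144]
144 231 301 [0.508 0.212 0.147] [0.569 0.22  0.147]
146 231 241 [0.509 0.21  0.147] [0.514 0.213 0.129]
148 231 237 [0.509 0.209 0.147] [0.512 0.21  0.134]
150 231 234 [0.509 0.207 0.147] [0.511 0.207 0.145]
150 231 234 [0.509 0.207 0.147] [0.511 0.207 0.145] [255 255 255]
162 232 233 [0.511 0.197 0.145] [0.512 0.197 0.145] [255 255 246]
174 233 233 [0.512 0.187 0.142] [0.512 0.187 0.142] [255 255 255]
186 220 234 [0.502 0.174 0.142] [0.514 0.176 0.14 ] [255 255 246]
198 220 234 [0.503 0.164 0.141] [0.515 0.165 0.136] [225 207 189]
210 220 235 [0.505 0.153 0.142] [0.517 0.154 0.134] [154 143 132]
222 236 236 [0.519 0.143 0.133] [0.519 0.143 0.133] [254 242 219]
[0.5082 0.2113 0.145 ]
[0.5702 0.2222 0.145 ]
locust [array([0.4106, 0.0906]), array([0.0309, 0.11  ]), np.float64(73.6357)] 2058
-0.19 61 [0.552 0.59  0.647] [0.054 0.06  0.067]
-0.15 96 [0.551 0.592 0.621] [0.054 0.06  0.066]
-0.11 90 [0.551 0.593 0.616] [0.061 0.068 0.074]
-0.07 67 [0.546 0.597 0.61 ] [0.069 0.076 0.082]
-0.03 113 [0.541 0.578 0.603] [0.079 0.085 0.093]
0.01 130 [0.534 0.562 0.598] [0.086 0.096 0.101]
0.05 136 [0.528 0.561 0.592] [0.094 0.103 0.111]
0.09 153 [0.522 0.556 0.586] [0.104 0.111 0.119]
0.13 169 [0.516 0.546 0.579] [0.113 0.121 0.128]
0.17 181 [0.499 0.544 0.59 ] [0.122 0.132 0.141]
0.21 199 [0.506 0.538 0.568] [0.126 0.135 0.143]
```

step_arm:
  increments:
    - [[-0.2,-1.2,-2.6],[0,0,1]]
    - [[-0.2,-1.2,-2.6],[0,0,0]]
    - [[-0.2,-1.1,-2.6],[0,0,0]]
    - [[-0.2,-1.1,-2.5],[0,0,0]]
    - [[0,0,0],[0,0,0]]
    - [[0,0,0],[0,0,0]]
    - [[0,0,0],[0,0,0]]
    - [[0,0,0],[0,0,0]]
    - [[0,0,0],[0,0,0]]
    - [[0,0,0],[0,0,0]]

```text
clock: 6.2
tool_pos: [0.5575, 0.0966, 0.1484]
eef_rot: [0.648, 0.754, 0.068, -0.081]
contact_force: [-0.0, -1.0, -1.0]
opening: 0.506
finger_force: 15.0
```

```bash
cat >> h.py <<'E'
D=np.array([-.1495,.9888]);H=np.array([.603,-.2067])
def lane(P,s=12.0):
    "world -> (u, y, height above roller tops), nominal lane pose"
    P=np.atleast_2d(P);q=P[:,:2]-H;a=q@D;y=q@np.array([-D[1],D[0]]);z=P[:,2]-.05;cs,sn=np.cos(np.radians(s)),np.sin(np.radians(s))
    return np.c_[a*cs+z*sn,y,z*cs-a*sn]
E
python3 - <<'E'
from h import *
s=pose();print("tcp lane",lane(s["tool_pos"]).round(4),s["eef_rot"].round(4));c=r.calibration("wrist");p,d=r.snapshot("wrist");np.savez("w3.npz",p=p,d=d,R=c["R"],t=c["t"])
cv2.imwrite("pics/w3.png",p[:,:,::-1])
W=cloud(d,c);Q=lane(W.reshape(-1,3)).reshape(W.shape)
hsv=cv2.cvtColor(p,cv2.COLOR_RGB2HSV)
br=(hsv[...,1]>70)&(Q[...,2]>.03)&(Q[...,2]<.06)&(abs(Q[...,1])<.04)
R=cv2.minAreaRect(Q[br][:,:2].astype(np.float32));print("blank top",R,np.percentile(Q[br],[2,50,98],axis=0).round(4).tolist())
al=(hsv[...,1]<60)&(abs(Q[...,1])<.036)&(Q[...,2]>-.03)&(Q[...,2]<.015)&(Q[...,0]>.2)
print("alu",al.sum(),np.percentile(Q[al],[1,50,99],axis=0).round(4).tolist())
for u in np.arange(.36,.45,.01):
    k=al&(abs(Q[...,0]-u)<.003);q=Q[k]
    if len(q): print(round(u,3),len(q),q[:,1].min().round(4),q[:,1].max().round(4),np.percentile(q[:,2],[5,50,95]).round(4))
E
```

```text
t 6.2 tcp [0.5575 0.0966 0.1484] yaw_x 98.6 z [-0.034  0.207 -0.978] F [-0. -1. -1.] op 44.5 ff 15.0
tcp lane [[ 0.3205 -0.0004  0.0325]] [ 0.6485  0.7539  0.068  -0.0809]
blank top ((0.32148757576942444, 0.0034011173993349075), (0.12086091190576553, 0.06505876779556274), 0.6391885876655579) [[0.2655, -0.0218, 0.0447], [0.3408, -0.0002, 0.0471], [0.3815, 0.0211, 0.0483]]
alu 10793 [[0.2454, -0.03, -0.0263], [0.4139, 0.0023, -0.0007], [0.4378, 0.0314, 0.0076]]
0.36 46 -0.03 0.0317 [0.0054 0.0063 0.0073]
0.37 53 -0.0302 0.0313 [0.0052 0.0063 0.0073]
0.38 381 -0.0303 0.0316 [-0.0204 -0.0045  0.0069]
0.39 931 -0.036 0.0316 [-0.0112 -0.0018  0.0068]
0.4 1178 -0.0305 0.0315 [-0.0032 -0.0005  0.0066]
0.41 531 -0.0303 0.0315 [-0.0221 -0.0052  0.0072]
0.42 1409 -0.0305 0.0314 [-0.0014  0.0004  0.0068]
0.43 1130 -0.0303 0.0313 [-0.0275 -0.0123  0.0071]
0.44 305 -0.0302 0.0313 [-0.0125 -0.011   0.0071]
```

View pics/w3.png

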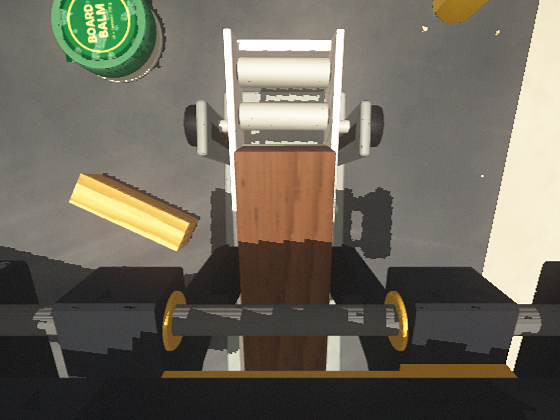

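The wrist view shows the walnut centred over the bed at (285,250), with lips at x≈228 and 340 and the end rollers at (284,72) and (284,117). Measured in the lane frame, the lips are at y -0.030 and +0.0315 and 6.5 mm high, so the lane pose holds. The blank's underside is about 19 mm above the rollers. I'll lower it.

step_arm:
  increments:
    - [[0,0.1,-0.5],[0,0,0]]
    - [[0,0.1,-0.5],[0,0,0]]
    - [[-0.1,0.1,-0.4],[0,0,0]]
    - [[0,0.04,-0.1],[0,0,0]]
    - [[0,0,-0.1],[0,0,0]]
    - [[0,0,-0.1],[0,0,0]]
    - [[0,0,0],[0,0,0]]
    - [[0,0,0],[0,0,0]]
    - [[0,0,0],[0,0,0]]
    - [[0,0,0],[0,0,0]]

```text
clock: 7.25
tool_pos: [0.5563, 0.0997, 0.1308]
eef_rot: [0.649, 0.754, 0.068, -0.081]
contact_force: [-1.0, -0.4, -1.3]
opening: 0.507
finger_force: 15.0
```

```bash
cat > look.py <<'E'
from h import *
import sys
s=pose();print("tcp lane",lane(s["tool_pos"]).round(4));c=r.calibration("wrist");p,d=r.snapshot("wrist")
cv2.imwrite(f"pics/{sys.argv[1]}.png",p[:,:,::-1])
W=cloud(d,c);Q=lane(W.reshape(-1,3)).reshape(W.shape);hsv=cv2.cvtColor(p,cv2.COLOR_RGB2HSV)
br=(hsv[...,1]>70)&(Q[...,2]>.01)&(Q[...,2]<.06)&(abs(Q[...,1])<.03)&(Q[...,0]>.2)
if br.sum()>200:
    print("blank",np.percentile(Q[br],[2,50,98],axis=0).round(4).tolist())
    q=Q[br]
    for u in(.31,.33,.35,.37,.38): 
        k=q[abs(q[:,0]-u)<.004]
        if len(k):print(u,"top",np.median(k[:,2]).round(4),"y",k[:,1].min().round(4),k[:,1].max().round(4))
al=(hsv[...,1]<60)&(abs(Q[...,1])<.02)&(abs(Q[...,2])<.006)&(Q[...,0]>.2)
for u in(.344,.368,.392,.416):
    k=Q[al&(abs(Q[...,0]-u)<.004)]
    if len(k):print("roller",u,np.percentile(k[:,2],80).round(4))
E
python3 look.py w4
```

```text
t 7.25 tcp [0.5563 0.0997 0.1308] yaw_x 98.5 z [-0.035  0.207 -0.978] F [-1.  -0.4 -1.3] op 44.7 ff 15.0
tcp lane [[0.32   0.0004 0.0146]]
blank [[0.265, -0.0211, 0.0266], [0.3405, 0.0005, 0.0293], [0.381, 0.022, 0.0305]]
0.31 top 0.0292 y -0.0221 0.0229
0.33 top 0.0293 y -0.0287 0.03
0.35 top 0.0293 y -0.022 0.023
0.37 top 0.0294 y -0.022 0.023
0.38 top 0.0291 y -0.022 0.023
roller 0.392 0.0002
roller 0.416 0.0003
```

step_arm:
  increments:
    - [[0,0,-0.05],[0,0,0]]
    - [[0,0,-0.05],[0,0,0]]
    - [[0,0.02,-0.05],[0,0,0]]
    - [[0,0,0],[0,0,0]]
    - [[0,0,0],[0,0,0]]
    - [[0,0,0],[0,0,0]]
    - [[0,0,0],[0,0,0]]
    - [[0,0,0],[0,0,0]]
    - [[0,0,0],[0,0,0]]
    - [[0,0,0],[0,0,0]]

```text
clock: 8.3
tool_pos: [0.5562, 0.0997, 0.1296]
eef_rot: [0.649, 0.754, 0.068, -0.081]
contact_force: [-1.6, -1.6, 5.4]
opening: 0.508
finger_force: 15.0
```

Touching at about 6 N. I'll release and let it roll.

step_arm:
  increments:
    - [[0,0,0],[0,0,0]]
    - [[0,0,0],[0,0,0]]
    - [[0,0,0],[0,0,0]]
    - [[0,0,0],[0,0,0]]
    - [[0,0,0],[0,0,0]]
    - [[0,0,0],[0,0,0]]
    - [[0,0,0],[0,0,0]]
    - [[0,0,0],[0,0,0]]
    - [[0,0,0],[0,0,0]]
    - [[0,0,0],[0,0,0]]
  fingers: 0.75

```text
clock: 9.3
tool_pos: [0.5562, 0.0999, 0.1293]
eef_rot: [0.649, 0.754, 0.068, -0.081]
contact_force: [0.1, -0.8, 0.3]
opening: 0.753
finger_force: 0.0
```

```bash
python3 - <<'E'
from h import *
pose()
for n in("scene","side"):
    p,d=r.snapshot(n);W=cloud(d,r.calibration(n));Q=lane(W.reshape(-1,3)).reshape(W.shape);h=cv2.cvtColor(p,cv2.COLOR_RGB2HSV)
    b=(h[...,1]>70)&(h[...,0]<20)&(h[...,2]<170)&(Q[...,2]>.022)&(Q[...,2]<.036)&(abs(Q[...,1])<.035)&(Q[...,0]>0)&(Q[...,0]<.45)
    print(n,b.sum(),np.percentile(Q[b],[1,50,99],axis=0).round(4).tolist() if b.sum() else "")
    cv2.imwrite(f"pics/{n}1.png",p[:,:,::-1])
E
python3 look.py w5
```

```text
t 9.3 tcp [0.5562 0.0999 0.1293] yaw_x 98.5 z [-0.035  0.207 -0.978] F [ 0.1 -0.8  0.3] op 66.3 ff 0.0
scene 124 [[0.164, -0.0222, 0.0228], [0.1799, 0.0007, 0.0273], [0.1997, 0.0226, 0.0324]]
side 178 [[0.1695, -0.0203, 0.023], [0.2502, -0.0023, 0.0271], [0.2871, 0.0189, 0.0292]]
t 9.4 tcp [0.5562 0.0999 0.1292] yaw_x 98.5 z [-0.035  0.207 -0.978] F [ 0.2 -0.   0.6] op 65.9 ff 0.0
tcp lane [[0.3198 0.0004 0.013 ]]
blank [[0.2626, -0.0201, 0.0262], [0.2741, 0.0012, 0.0278], [0.2839, 0.0223, 0.0289]]
roller 0.344 0.0
roller 0.368 0.0002
roller 0.392 0.0002
roller 0.416 0.0003
```

It rolled down and waits at the catch, spanning u≈0.166 to 0.286. I'll close the fingers, raise the tips clear of the tooth height, and push it along the slope.

step_arm:
  increments:
    - [[0,0,0.15],[0,0,0]]
    - [[0,0,0],[0,0,0]]
    - [[0,0,0],[0,0,0]]
    - [[0,0,0],[0,0,0]]
    - [[0,0,0],[0,0,0]]
    - [[0,0,0],[0,0,0]]
    - [[0,0,0],[0,0,0]]
    - [[0,0,0],[0,0,0]]
    - [[0.1,-0.68,-0.145],[0,0,0]]
    - [[0.1,-0.68,-0.145],[0,0,0]]
  fingers: 0

```text
clock: 10.45
tool_pos: [0.5583, 0.0857, 0.1277]
eef_rot: [0.649, 0.754, 0.068, -0.081]
contact_force: [0.1, -0.4, 0.2]
opening: 0.003
finger_force: 0.0
```

step_arm:
  increments:
    - [[0.09,-0.6,-0.13],[0,0,0]]
    - [[0.09,-0.6,-0.13],[0,0,0]]
    - [[0.09,-0.6,-0.13],[0,0,0]]
    - [[0.09,-0.6,-0.13],[0,0,0]]
    - [[0.09,-0.6,-0.13],[0,0,0]]
    - [[0.09,-0.6,-0.13],[0,0,0]]
    - [[0.09,-0.6,-0.13],[0,0,0]]
    - [[0,0,0],[0,0,0]]
    - [[0,0,0],[0,0,0]]
    - [[0,0,0],[0,0,0]]

```text
clock: 11.45
tool_pos: [0.5643, 0.0438, 0.1186]
eef_rot: [0.649, 0.754, 0.067, -0.081]
contact_force: [0.2, -0.7, -0.7]
opening: -0.0
finger_force: 0.0
```

```bash
cat > side.py <<'E'
from h import *
s=pose();print("tcp lane",lane(s["tool_pos"]).round(4))
for n in("scene","side"):
    p,d=r.snapshot(n);W=cloud(d,r.calibration(n));Q=lane(W.reshape(-1,3)).reshape(W.shape);h=cv2.cvtColor(p,cv2.COLOR_RGB2HSV)
    b=(h[...,1]>70)&(h[...,0]<25)&(h[...,2]<170)&(Q[...,2]>.022)&(Q[...,2]<.036)&(abs(Q[...,1])<.035)&(Q[...,0]>0)&(Q[...,0]<.45)
    print(n,b.sum(),np.percentile(Q[b],[1,50,99],axis=0).round(4).tolist() if b.sum() else "")
    cr=((h[...,0]<6)|(h[...,0]>174))&(h[...,1]>180)&(Q[...,0]>.05)&(Q[...,0]<.25)&(Q[...,1]>-.01)&(Q[...,1]<.08)&(abs(Q[...,2])<.03)
    print("  red",cr.sum(),np.percentile(Q[cr],[2,50,98],axis=0).round(4).tolist() if cr.sum() else "")
E
python3 side.py
```

```text
t 11.45 tcp [0.5643 0.0438 0.1186] yaw_x 98.5 z [-0.035  0.207 -0.978] F [ 0.2 -0.7 -0.7] op -0.0 ff 0.0
tcp lane [[0.2622 0.0008 0.0144]]
scene 54 [[0.1299, -0.0216, 0.0224], [0.2354, 0.0165, 0.0269], [0.2512, 0.0254, 0.0306]]
  red 26 [[0.0881, 0.0412, 0.0061], [0.1214, 0.0446, 0.0092], [0.1973, 0.0605, 0.0121]]
side 43 [[0.1306, -0.0203, 0.0229], [0.1669, -0.0017, 0.0267], [0.2647, 0.019, 0.0302]]
  red 4 [[0.09, 0.0372, 0.0074], [0.1005, 0.0377, 0.0085], [0.1247, 0.0397, 0.0089]]
```

step_arm:
  increments:
    - [[0.09,-0.6,-0.13],[0,0,0]]
    - [[0.09,-0.6,-0.13],[0,0,0]]
    - [[0.09,-0.6,-0.13],[0,0,0]]
    - [[0.09,-0.6,-0.13],[0,0,0]]
    - [[0.09,-0.6,-0.13],[0,0,0]]
    - [[0.09,-0.6,-0.13],[0,0,0]]
    - [[0.09,-0.6,-0.13],[0,0,0]]
    - [[0.09,-0.6,-0.13],[0,0,0]]
    - [[0.09,-0.6,-0.13],[0,0,0]]
    - [[0.09,-0.6,-0.13],[0,0,0]]

```text
clock: 12.55
tool_pos: [0.5734, -0.0161, 0.1056]
eef_rot: [0.649, 0.754, 0.068, -0.081]
contact_force: [0.5, 1.2, -0.3]
opening: 0.003
finger_force: 1.0
```

step_arm:
  increments:
    - [[0.09,-0.6,-0.13],[0,0,0]]
    - [[0.09,-0.6,-0.13],[0,0,0]]
    - [[0.09,-0.6,-0.13],[0,0,0]]
    - [[0.09,-0.6,-0.13],[0,0,0]]
    - [[0.06,-0.4,-0.09],[0,0,0]]
    - [[0.06,-0.4,-0.09],[0,0,0]]
    - [[0.03,-0.2,-0.04],[0,0,0]]
    - [[0,0,0],[0,0,0]]
    - [[0,0,0],[0,0,0]]
    - [[0,0,0],[0,0,0]]

```text
clock: 13.55
tool_pos: [0.5785, -0.0503, 0.0983]
eef_rot: [0.649, 0.754, 0.067, -0.081]
contact_force: [-0.2, 0.7, -0.1]
opening: 0.006
finger_force: 0.0
```

```bash
python3 side.py
```

```text
t 13.55 tcp [ 0.5785 -0.0503  0.0983] yaw_x 98.5 z [-0.035  0.206 -0.978] F [-0.2  0.7 -0.1] op 0.5 ff 0.0
tcp lane [[0.1649 0.0008 0.0143]]
scene 63 [[0.0504, -0.0215, 0.0228], [0.1303, 0.0136, 0.0267], [0.1541, 0.0228, 0.0303]]
  red 37 [[0.1054, 0.0393, 0.0032], [0.1829, 0.0497, 0.0095], [0.2, 0.0654, 0.012]]
side 25 [[0.0388, -0.0245, 0.0227], [0.062, -0.0109, 0.0258], [0.1745, 0.0027, 0.0323]]
  red 6 [[0.192, 0.0438, 0.0065], [0.1967, 0.051, 0.008], [0.2, 0.0584, 0.0101]]
```

step_arm:
  increments:
    - [[0.045,-0.3,-0.065],[0,0,0]]
    - [[0.045,-0.3,-0.065],[0,0,0]]
    - [[0.03,-0.2,-0.04],[0,0,0]]
    - [[0.015,-0.1,-0.02],[0,0,0]]
    - [[0.015,-0.1,-0.02],[0,0,0]]
    - [[0.015,-0.1,-0.02],[0,0,0]]
    - [[0,0,0],[0,0,0]]
    - [[0,0,0],[0,0,0]]
    - [[0,0,0],[0,0,0]]
    - [[0,0,0],[0,0,0]]

```text
clock: 14.65
tool_pos: [0.5802, -0.0604, 0.0961]
eef_rot: [0.649, 0.754, 0.068, -0.081]
contact_force: [-1.0, 0.6, 0.5]
opening: 0.006
finger_force: 0.8
```

```bash
python3 side.py
```

```text
t 14.65 tcp [ 0.5802 -0.0604  0.0961] yaw_x 98.6 z [-0.035  0.208 -0.978] F [-1.   0.6  0.5] op 0.6 ff 0.8
tcp lane [[0.1545 0.0007 0.0143]]
scene 60 [[0.0406, -0.0207, 0.0222], [0.1214, 0.0137, 0.0267], [0.1441, 0.0221, 0.0311]]
  red 33 [[0.0928, 0.0267, -0.0002], [0.182, 0.0398, 0.0086], [0.1974, 0.0517, 0.0127]]
side 26 [[0.0296, -0.0245, 0.0238], [0.0526, -0.0093, 0.0263], [0.1682, 0.0028, 0.0338]]
  red 5 [[0.1924, 0.0371, 0.0078], [0.1982, 0.0401, 0.0081], [0.2021, 0.0461, 0.0098]]
```

The red tab moved inwards, so the catch appears to have snapped shut. I'll push a little further to feel the stop.

step_arm:
  increments:
    - [[0.015,-0.1,-0.02],[0,0,0]]
    - [[0.015,-0.1,-0.02],[0,0,0]]
    - [[0,0,0],[0,0,0]]
    - [[0,0,0],[0,0,0]]
    - [[0,0,0],[0,0,0]]
    - [[0,0,0],[0,0,0]]
    - [[0,0,0],[0,0,0]]
    - [[0,0,0],[0,0,0]]
    - [[0,0,0],[0,0,0]]
    - [[0,0,0],[0,0,0]]

```text
clock: 15.75
tool_pos: [0.5802, -0.0604, 0.0961]
eef_rot: [0.648, 0.754, 0.068, -0.082]
contact_force: [-2.7, 5.5, 3.1]
opening: 0.006
finger_force: 3.0
```

Run:
```python
from h import *
s=pose();print(lane(s["tool_pos"]).round(4))
cs=r.calibration("scene");b=np.load("scene0.npz")
for p,d in((b["p"],b["d"]),r.snapshot("scene")):
    W=cloud(d,cs);Q=lane(W.reshape(-1,3)).reshape(W.shape);h=cv2.cvtColor(p,cv2.COLOR_RGB2HSV)
    cr=((h[...,0]<6)|(h[...,0]>174))&(h[...,1]>180)&(Q[...,0]>.05)&(Q[...,0]<.25)&(Q[...,1]>-.01)&(Q[...,1]<.08)&(abs(Q[...,2])<.03)
    q=Q[cr]
    for a,e in((.08,.11),(.11,.14),(.14,.17),(.17,.2),(.2,.22)):
        k=q[(q[:,0]>a)&(q[:,0]<e)];print(a,len(k),k[:,1].min().round(4) if len(k) else "",np.median(k[:,1]).round(4) if len(k) else "",k[:,1].max().round(4) if len(k) else "")
```

```text
t 15.75 tcp [ 0.5802 -0.0604  0.0961] yaw_x 98.6 z [-0.036  0.21  -0.977] F [-2.7  5.5  3.1] op 0.5 ff 3.0
[[0.1544 0.0007 0.0143]]
0.08 8 0.0373 0.0399 0.0432
0.11 7 0.0378 0.0387 0.0418
0.14 31 0.0166 0.0337 0.0458
0.17 25 0.0304 0.0401 0.0534
0.2 1 0.0464 0.0464 0.0464
0.08 1 0.0401 0.0401 0.0401
0.11 1 0.0367 0.0367 0.0367
0.14 0   
0.17 28 0.0273 0.0393 0.0526
0.2 2 0.0438 0.049 0.0542
```

The blank rests against the stop at 6.9 N and no longer moves, and the catch's outline matches its shut state. I'll retreat uphill, lift, and go over to the locust.

step_arm:
  increments:
    - [[-0.15,0.95,0.2],[0,0,0]]
    - [[-0.15,0.95,0.2],[0,0,0]]
    - [[0,0,4],[0,0,0]]
    - [[0,0,4],[-6,-0.9,0]]
    - [[0,0,4],[-6,-0.9,0]]
    - [[-3.3,2.6,0],[0,0,8.1]]
    - [[-3.3,2.6,0],[0,0,8.1]]
    - [[-3.3,2.6,0],[0,0,8.1]]
    - [[-3.3,2.6,0],[0,0,8.1]]
    - [[-3.3,2.6,0],[0,0,8.1]]

```text
clock: 16.8
tool_pos: [0.4113, 0.0872, 0.22]
eef_rot: [0.347, 0.938, -0.001, 0.0]
contact_force: [0.2, 1.4, -0.2]
opening: 0.003
finger_force: 0.0
```

step_arm:
  increments:
    - [[0,0,0],[0,0,8.1]]
    - [[0,0,0],[0,0,8.1]]
    - [[0,0,0],[0,0,8.1]]
    - [[0,0,0],[0,0,0]]
    - [[0,0,0],[0,0,0]]
    - [[0,0,0],[0,0,0]]
    - [[0,0,0],[0,0,0]]
    - [[0,0,0],[0,0,0]]
    - [[0,0,0],[0,0,0]]
    - [[0,0,0],[0,0,0]]
  fingers: 0.8

```text
clock: 17.8
tool_pos: [0.4126, 0.0863, 0.2197]
eef_rot: [0.145, 0.989, -0.002, -0.0]
contact_force: [0.7, 0.8, -0.2]
opening: 0.797
finger_force: 0.0
```

```bash
python3 - <<'E'
from h import *
s=pose();print(s["q"].round(2));c=r.calibration("wrist");p,d=r.snapshot("wrist");cv2.imwrite("pics/w6.png",p[:,:,::-1])
W=cloud(d,c);R,m=toprect(W,(.411,.09),.029,.08);print(R,m.sum(),np.median(W[m],0))
E
python3 side.py
```

```text
t 17.8 tcp [0.4126 0.0863 0.2197] yaw_x 163.3 z [-0.001 -0.003 -1.   ] F [ 0.7  0.8 -0.2] op 70.1 ff 0.0
[ 0.22  0.57 -0.83  2.15  0.67  0.7   0.21]
((0.4103987216949463, 0.09007784724235535), (0.03004629537463188, 0.10894028842449188), 73.49629211425781) 2450 [0.40707868 0.09092224 0.02939894]
t 17.85 tcp [0.4126 0.0863 0.2196] yaw_x 163.3 z [-0.001 -0.003 -1.   ] F [ 0.1 -0.6 -0.8] op 70.4 ff 0.0
tcp lane [[0.3465 0.1445 0.0998]]
scene 69 [[0.0231, -0.0232, 0.0221], [0.0349, 0.0045, 0.0264], [0.0879, 0.0231, 0.0297]]
  red 11 [[0.1414, 0.0179, -0.0122], [0.1814, 0.0356, 0.0092], [0.1985, 0.0551, 0.0135]]
side 178 [[0.0301, -0.0245, 0.0226], [0.0947, -0.0044, 0.0262], [0.1482, 0.016, 0.0283]]
  red 9 [[0.149, 0.0138, 0.0046], [0.1561, 0.0223, 0.0081], [0.1783, 0.0342, 0.0105]]
```

View pics/w6.png

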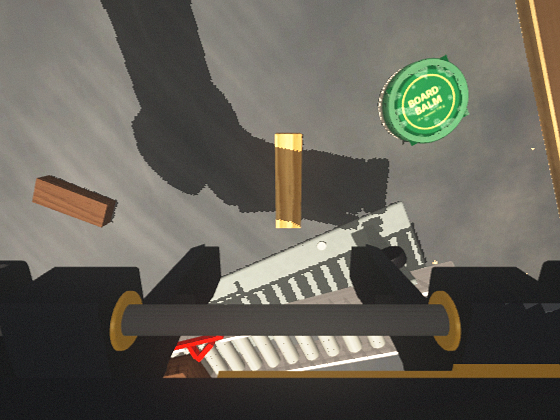

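The wrist view shows the locust at (289,180), centre (0.410, 0.090), 109 x 30 mm. The walnut is home at the bottom left behind the red tooth (205,348). I'll descend and grip.

step_arm:
  increments:
    - [[-0.2,0.4,-4],[0,0,0]]
    - [[0,0,-4.5],[0,0,0]]
    - [[0,0,-4],[0,0,0]]
    - [[0,0,-3.5],[0,0,0]]
    - [[0,0,-2.5],[0,0,0]]
    - [[0,0,-1.3],[0,0,0]]
    - [[0,0,-0.8],[0,0,0]]
    - [[0,0,0],[0,0,0]]
    - [[0,0,0],[0,0,0]]
    - [[0,0,0],[0,0,0]]

```text
clock: 18.95
tool_pos: [0.4123, 0.0902, 0.0219]
eef_rot: [0.145, 0.989, -0.002, 0.002]
contact_force: [0.2, 0.5, -0.4]
opening: 0.8
finger_force: 0.0
```

step_arm:
  increments:
    - [[0,0,0],[0,0,0]]
    - [[0,0,0],[0,0,0]]
    - [[0,0,0],[0,0,0]]
    - [[0,0,0],[0,0,0]]
    - [[0,0,0],[0,0,0]]
    - [[0,0,0],[0,0,0]]
    - [[0,0,0],[0,0,0]]
    - [[0,0,0],[0,0,0]]
    - [[0,0,1],[0,0,0]]
    - [[0,0,2],[0,0,0]]
  fingers: 0.25
  grip_force: 15

```text
clock: 19.95
tool_pos: [0.4111, 0.0897, 0.0507]
eef_rot: [0.146, 0.989, -0.002, 0.0]
contact_force: [-0.3, -0.7, -1.1]
opening: 0.337
finger_force: 15.0
```

Run:
```python
from h import *
pose()
t=[.5562,.0997,.1484]
```

```text
t 19.95 tcp [0.4111 0.0897 0.0507] yaw_x 163.3 z [-0.    -0.004 -1.   ] F [-0.3 -0.7 -1.1] op 29.7 ff 15.0
```

The grip is firm at a 30 mm opening, with the blank's underside about 22 mm below the tip. I'll carry it over to the lane.

step_arm:
  increments:
    - [[0,0,4.2],[0,0,0]]
    - [[0,0,4.2],[0,0,0]]
    - [[0,0,4.2],[0,0,0]]
    - [[0,0,4.2],[0,0,0]]
    - [[3.6,0.1,0],[0,0,-8.1]]
    - [[3.6,0.1,0],[0,0,-8.1]]
    - [[3.6,0.1,0],[0,0,-8.1]]
    - [[3.6,0.1,0],[0,0,-8.1]]
    - [[0.2,0,0],[0,0,-8.1]]
    - [[0,0,0],[0,0,-8.1]]

```text
clock: 20.95
tool_pos: [0.5638, 0.0921, 0.1867]
eef_rot: [0.544, 0.839, -0.007, 0.006]
contact_force: [-0.3, 0.1, -0.4]
opening: 0.34
finger_force: 15.0
```

step_arm:
  increments:
    - [[0,0,0],[0,0,-8.1]]
    - [[0,0,0],[0,0,-8.1]]
    - [[0,0,-2],[6,0.9,0]]
    - [[0,0,-2],[6,0.9,0]]
    - [[0,0,-1],[0,0,0]]
    - [[0,0,-0.5],[0,0,0]]
    - [[0,0,0],[0,0,0]]
    - [[0,0,0],[0,0,0]]
    - [[0,0,0],[0,0,0]]
    - [[0,0,0],[0,0,0]]

```text
clock: 21.95
tool_pos: [0.5616, 0.0931, 0.1329]
eef_rot: [0.65, 0.754, 0.059, -0.075]
contact_force: [-3.1, -2.1, 5.2]
opening: 0.337
finger_force: 15.0
```

```bash
python3 look.py w7
```

```text
t 21.95 tcp [0.5616 0.0931 0.1329] yaw_x 98.4 z [-0.036  0.187 -0.982] F [-3.1 -2.1  5.2] op 29.7 ff 15.0
tcp lane [[ 0.3132 -0.0039  0.0181]]
blank [[0.2629, -0.024, 0.0198], [0.3273, -0.0039, 0.0301], [0.3692, 0.0161, 0.0444]]
0.31 top 0.0301 y -0.0205 0.0122
0.33 top 0.0301 y -0.019 0.011
0.35 top 0.0303 y -0.0192 0.0107
0.37 top 0.0295 y -0.0192 0.0105
roller 0.344 0.0002
roller 0.368 0.0005
roller 0.392 0.0002
roller 0.416 0.0003
```

The lift fell short of its rows, so the locust is already resting on the rollers, flat and centred at u≈0.313, y≈-0.004, with about 6 N. I'll release it.

step_arm:
  increments:
    - [[0,0,0],[0,0,0]]
    - [[0,0,0],[0,0,0]]
    - [[0,0,0],[0,0,0]]
    - [[0,0,0],[0,0,0]]
    - [[0,0,0],[0,0,0]]
    - [[0,0,0],[0,0,0]]
    - [[0,0,0],[0,0,0]]
    - [[0,0,0],[0,0,0]]
    - [[0,0,0],[0,0,0]]
    - [[0,0,0],[0,0,0]]
  fingers: 0.7

```text
clock: 23.0
tool_pos: [0.5632, 0.0923, 0.1324]
eef_rot: [0.651, 0.753, 0.061, -0.075]
contact_force: [0.6, 0.5, 0.5]
opening: 0.701
finger_force: 0.0
```

step_arm:
  increments:
    - [[0,-0.2,1],[0,0,0]]
    - [[0,-0.4,2],[0,0,0]]
    - [[0,-0.4,3],[0,0,0]]
    - [[0,0,3],[0,0,0]]
    - [[0,0,3],[0,0,0]]
    - [[-2,0,2],[0,0,0]]
    - [[-3,0,0],[0,0,0]]
    - [[-3,0,0],[0,0,0]]
    - [[-3,0,0],[0,0,0]]
    - [[0,0,0],[0,0,0]]

```text
clock: 24.0
tool_pos: [0.4488, 0.0818, 0.2728]
eef_rot: [0.65, 0.754, 0.059, -0.076]
contact_force: [0.4, -0.2, 0.3]
opening: 0.702
finger_force: 0.0
```

Run:
```python
from h import *
s=pose()
for n in("scene","side"):
    p,d=r.snapshot(n);W=cloud(d,r.calibration(n));Q=lane(W.reshape(-1,3)).reshape(W.shape);h=cv2.cvtColor(p,cv2.COLOR_RGB2HSV)
    z=(h[...,1]>60)&(h[...,0]<30)&(Q[...,2]>.02)&(Q[...,2]<.04)&(abs(Q[...,1])<.035)&(Q[...,0]>0)&(Q[...,0]<.45)
    for k,b in(("walnut",z&(h[...,2]<150)&(Q[...,0]<.15)),("locust",z&(h[...,2]>=120)&(Q[...,0]>.145))):
        print(n,k,b.sum(),np.percentile(Q[b],[1,50,99],axis=0).round(4).tolist() if b.sum() else "")
    for k,g in(("tin",(.366,.258)),("cherry",(.522,-.405)),("small",(.36,-.17)),("tape",(.68,-.364)),("glue",(.667,.36))):
        a=np.load(n+"0.npz");W0=cloud(a["d"],r.calibration(n));f=lambda V:np.median(V[(V[...,2]>.01)&(np.linalg.norm(V[...,:2]-np.array(g),axis=-1)<.07)],0).round(3)
        print("  ",k,f(W0),f(W))
    if n=="scene": im=cv2.resize(p[150:300,160:400,::-1],(790,494),interpolation=cv2.INTER_CUBIC);cv2.imwrite("pics/end.png",im)
```

```text
t 24.0 tcp [0.4488 0.0818 0.2728] yaw_x 98.4 z [-0.037  0.187 -0.982] F [ 0.4 -0.2  0.3] op 61.8 ff 0.0
scene walnut 46 [[0.0214, -0.0178, 0.0204], [0.0331, 0.0141, 0.0259], [0.0646, 0.0243, 0.03]]
scene locust 233 [[0.1853, -0.0179, 0.0205], [0.226, 0.0001, 0.029], [0.2547, 0.0148, 0.0334]]
   tin [0.362 0.257 0.034] [0.362 0.257 0.034]
   cherry [ 0.536 -0.429  0.049] [ 0.535 -0.429  0.048]
   small [ 0.357 -0.169  0.019] [ 0.357 -0.17   0.019]
   tape [ 0.683 -0.37   0.048] [ 0.683 -0.37   0.049]
   glue [0.666 0.352 0.097] [0.666 0.352 0.097]
side walnut 94 [[0.0255, -0.028, 0.023], [0.0616, -0.0009, 0.0262], [0.1455, 0.0161, 0.0279]]
side locust 162 [[0.1464, -0.0218, 0.0212], [0.2115, -0.0067, 0.0286], [0.258, 0.0102, 0.0308]]
   tin [0.371 0.267 0.033] [0.371 0.266 0.033]
   cherry [ 0.544 -0.421  0.047] [ 0.556 -0.426  0.048]
   small [ 0.365 -0.165  0.018] [ 0.365 -0.166  0.018]
   tape [ 0.695 -0.365  0.045] [ 0.696 -0.364  0.043]
   glue [0.677 0.371 0.104] [0.678 0.371 0.104]
```

View pics/end.png

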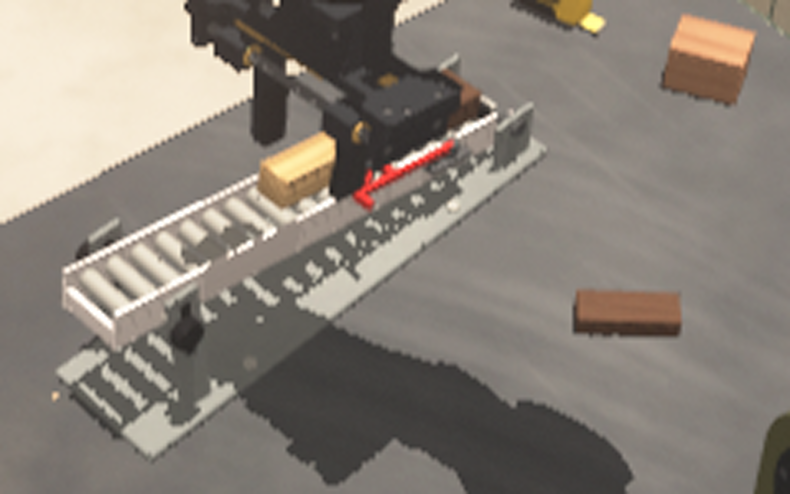

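The final scene crop shows the pale locust at (300,170) in the lane below the loading end and the walnut at (465,95) by the low end. The tab at (365,195) is in its shut position, and the gripper partly hides the view. I'll back off for one clear check of the catch.

step_arm:
  increments:
    - [[0,3.5,1],[0,0,0]]
    - [[0,3.5,1],[0,0,0]]
    - [[0,3.5,0],[0,0,0]]
    - [[0,3.5,0],[0,0,0]]
    - [[0,3.5,0],[0,0,0]]
    - [[0,3.5,0],[0,0,0]]
    - [[0,0,0],[0,0,0]]
    - [[0,0,0],[0,0,0]]
    - [[0,0,0],[0,0,0]]
    - [[0,0,0],[0,0,0]]

```text
clock: 25.1
tool_pos: [0.454, 0.2908, 0.2922]
eef_rot: [0.652, 0.752, 0.061, -0.075]
contact_force: [0.1, -0.0, 0.1]
opening: 0.7
finger_force: 0.0
```

Run:
```python
from h import *
s=pose();cs=r.calibration("scene");b=np.load("scene0.npz");p1,d1=r.snapshot("scene")
for p,d in((b["p"],b["d"]),(p1,d1)):
    W=cloud(d,cs);Q=lane(W.reshape(-1,3)).reshape(W.shape);h=cv2.cvtColor(p,cv2.COLOR_RGB2HSV)
    q=Q[((h[...,0]<6)|(h[...,0]>174))&(h[...,1]>180)&(Q[...,0]>.05)&(Q[...,0]<.25)&(Q[...,1]>-.01)&(Q[...,1]<.08)&(abs(Q[...,2])<.03)]
    print([(a,len(k),np.percentile(k[:,1],[0,50,100]).round(4).tolist()) for a in(.08,.11,.14,.17) if len(k:=q[(q[:,0]>a)&(q[:,0]<a+.03)])])
cv2.imwrite("pics/end2.png",cv2.resize(p1[150:300,160:400,::-1],(790,494),interpolation=cv2.INTER_CUBIC))
```

```text
t 25.1 tcp [0.454  0.2908 0.2922] yaw_x 98.2 z [-0.033  0.189 -0.981] F [ 0.1 -0.   0.1] op 61.6 ff 0.0
[(0.08, 8, [0.0373, 0.0399, 0.0432]), (0.11, 7, [0.0378, 0.0387, 0.0418]), (0.14, 31, [0.0166, 0.0337, 0.0458]), (0.17, 25, [0.0304, 0.0401, 0.0534])]
[(0.08, 7, [0.0381, 0.0402, 0.0424]), (0.11, 9, [0.0381, 0.0397, 0.0421]), (0.14, 28, [0.0157, 0.0341, 0.044]), (0.17, 26, [0.0282, 0.0402, 0.054])]
```

View pics/end2.png

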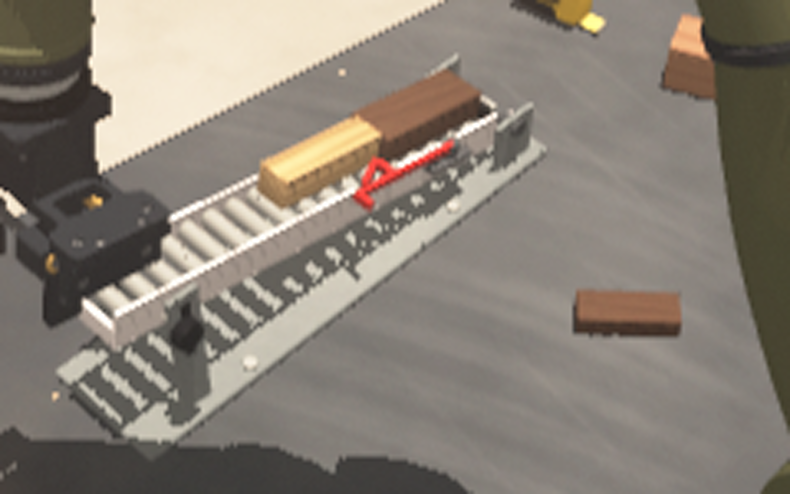

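The crop shows the walnut home at (425,105) behind the shut catch, with its tooth at (377,170). The locust at (320,160) waits directly behind the walnut, and the catch's outline matches its shut state from the start. The arm touches nothing.

```bash
python3 -c "
from plant import r
print(r.finish_job())"
```

```text
the job is handed in; nothing more can be done
None
```

The job is handed in at about 25 s: the walnut blank is home against the end stop with the catch shut behind it, the locust blank waits behind it, and the other things look unmoved; one slip was that the locust met the rollers sooner than I planned, reading about 6 N.

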